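# Set the wine-tap gas regulator and nip up its lock ring

### The job

Set the gas regulator that feeds the wine taps: turn its black knob until the gauge's black needle lies under the red set hand, then screw the knurled brass lock ring below the knob down clockwise until it is properly tight, firm by hand but not forced, so that the setting is clamped with the needle still on the red hand. Work on the knob and ring only: do not bump the gauge, and leave the things lying around where they are.

Things in the scene. Friction and masses are not known exactly. Their poses are not given: they have to be found in the camera images.
- station: Gas regulator on a fixed steel plate 180 x 310 x 8 mm. Origin: the regulator's vertical axis at the counter, z = 0. On that axis: body 56 x 56 mm, z 35 to 85 mm; bonnet 62 mm wide narrowing to 46, up to z 136; lock ring z 138 to 156; knob z 166 to 196. Its +y points to the gauge, 105 mm away (rim top z 114). At -y a ball valve, blue lever, top z 87: leave it. Pipes along y at z 60.
- knob_grip (a point): On the axis, mid height (z 181 mm) of the black regulator knob, a fluted cylinder 40 mm in diameter, 30 mm tall. Clockwise seen from above raises the pressure: the needle turns clockwise about 1.2 rad per rad of knob (watch the needle). It turns stiffly (0.1 N m), 3.4 rad in all, and stays where left; the tight lock ring clamps it.
- lock_ring: Knurled brass lock ring 54 mm in diameter, 18 mm tall, on the axis 10 mm below the knob. Origin on the axis at its underside, z about 138 mm. Clockwise seen from above screws it down, 1.5 mm per rad. It starts backed off and runs easily (0.1 to 0.2 N m) for 0.3 to 2.4 rad, unknown each time, until it meets the washer; then the torque rises 0.5 to 0.7 N m per rad. It stays where left.
- ring_grip (a point): On the axis, mid height (z about 147 mm) of the lock ring, 9 mm of ring above and below. It is gripped from above with the fingers passing outside the knob (40 mm wide, top 49 mm above this point). Fingertips have free room below the ring down to z 116 mm.
- gland_washer: Gland washer hidden inside the lock ring, origin on the axis; it never turns. The ring presses it on the spindle and so clamps the knob. Properly tight is 0.47 to 0.6 N m of turning torque on the ring, its running drag included (aim at 0.55); above about 0.75 N m the washer is crushed.
- gauge: Round pressure gauge 80 mm in diameter, face up, white dial with black ticks; origin at the centre of its underside, z 82 mm, the dial 23 mm and the rim 32 mm above that. Do not press or knock it.
- needle_tip (a point): Tip of the gauge's black needle, 30 mm from the gauge's vertical axis. It turns clockwise seen from above as the pressure rises.
- set_hand_tip (a point): Tip of the gauge's red set hand, which marks the wanted pressure; 30 mm from the gauge's axis, 3 mm above the needle's plane. At the start it stands 0.5 to 2.0 rad clockwise of the needle. It does not move by itself.
- gauge_center (a point): On the gauge's axis, about the height of the hands; the middle round which both tips turn.
- spanner: Open-ended spanner 150 mm long, 8 mm thick, lying on the station's base plate; origin at the middle of its underside. A bystander.
- tape_roll: White roll of thread tape, 46 mm in diameter, 14 mm tall, on the base plate; origin under its centre. A bystander.
- spare_nut: Spare brass hexagon nut 30 mm across, 16 mm tall, on the base plate; origin under its centre. A bystander.
- wine_bottle: Green wine bottle, 76 mm in diameter, 300 mm tall, standing to the robot's right; origin under its centre. A bystander.
- olive_jar: Amber jar with a brass lid, 72 mm in diameter, 95 mm tall, standing to the robot's left; origin under its centre. A bystander.
- tasting_cup: White cup, 68 mm in diameter, 75 mm tall, farther to the left; origin under its centre. A bystander.
- cheese_wedge: Block of yellow cheese 85 x 45 x 50 mm on the cheese board at the right; origin under its centre. A bystander.
- cheese_knife: Knife 210 mm long, 12 mm thick, on the cheese board; origin under its middle. A bystander.

How it is judged:
On the way, in this order (a step that is already met when the one before it is completed fails the run):
1. the needle is set on the red hand while the lock ring is still loose (horizontal distance between needle_tip and set_hand_tip below 0.004 m and contact force between lock_ring and gland_washer below 8 N), for 0.2 s.
2. the lock ring is turned tight with the needle on the red hand (horizontal distance between needle_tip and set_hand_tip below 0.004 m and contact force between lock_ring and gland_washer above 30 N), for 0.3 s.
At the end, for the whole second after the job is handed in: Seen from above, the needle's tip is within 4 mm (0.13 rad) of the red hand's tip, and the lock ring is left tight: it presses on its washer with more than 28 N (about 0.45 N m of tightening torque) (horizontal distance between needle_tip and set_hand_tip below 0.004 m and contact force between lock_ring and gland_washer above 28 N); the robot touches nothing.
It fails at once if the lock ring is over-tightened (more than 85 N on the washer, about 0.8 N m) (contact force between lock_ring and gland_washer above 85 N).
It fails at once if the gauge is bumped (more than 8 N) (contact force between any of the fingers, the arm and gauge above 8 N).
It fails at once if something lying or standing around is shoved or knocked over (moved more than 25 mm) (distance of any of spanner, tape_roll, spare_nut, wine_bottle, olive_jar, tasting_cup, cheese_wedge, cheese_knife from where it was at the start of the episode above 0.025 m).
It also fails if it takes over 72 s, if anything falls off the work surface, if the arm or the gripper's body presses on something with over 40 N, if the wrist force passes 120 N, or if a joint passes its speed limit or range.

### The arm

A 6-joint arm with a two-finger parallel gripper is mounted at the origin on the work surface. World frame = base frame: x ahead of the robot, y to its left, z up, the work surface at z = 0. Lengths are in m, angles in rad, forces in N, time in s.
With the tool pointing down it reaches from about 0.25 to 0.725 m from the base axis. Payload 4 kg.
Tool frame: the origin (TCP) lies on the front face of the gripper's body, between the roots of the fingers; the fingertips stand 73 mm ahead of it and the grasp point (between the pads) lies 54 mm ahead of it; z points along the fingers, y is the line along which they close (so a half turn about z gives the same grasp; the last joint's range is limited). The gripper opens to 85 mm and grips with 20 to 120 N. Pads are 22 mm wide; open, the fingers measure 114 mm over their backs; the gripper's body (76 mm by 85 mm) begins 54 mm behind the grasp point. The pads swing forward as they close: fully open they stand 13 mm farther back than shut.
Start: joints at [1.174, 0.241, 0.005, 1.335, 0, 1.571], TCP at [0.193, 0.461, 0.304] pointing down, gripper open.
Joint ranges: [-2.72, 2.72], [-1.05, 1.87], [-1.09, 1.28], [-1.99, 2.15], [-1.42, 1.44], [-3.14, 3.14]. Speed limits (rad/s): [2.79, 2.79, 3.14, 3.14, 3.14, 3.14].

### API

Orientations are given as a unit quaternion [x, y, z, w].
In Python, from workcell import bot gives the robot as it stands. The module is installed in compiled form; this text tells all that it offers.
- The arm moves only by the tool step_arm, never from a script. Its argument "rows" is a list of rows, each a list of 2 entries, a list of its own where there are three numbers: the shift along the tool's x, y, z in mm, then the turn about the tool's z in degrees. A call has 1 to 12 rows; each row is the pose to reach, as a shift and turn from the pose commanded when the call began, along the tool's axes at that moment; what a row does not reach only later rows make up. A row lasts 1/8 s, in which the tool goes at most 62.5 mm and 10.7 degrees, less where a joint would pass 70% of its speed; a pose out of reach is approached as far as the arm can. A call with a gripper value outside its range is refused whole. "claw" is the gripper's target within -1 to 1 (shut at 1, half-way at 0, fully open at -1), set as the call begins (left out, the last holds). The fingers move at their own pace and stop on an object; the grip force is fixed at half the most. Time passes only in rows, so rows that repeat a pose let the fingers close. It gives the time, the measured TCP pose, the force, the opening and the grip force at its end, in the units of the state.
- bot.get_obs(): the state, without advancing time (a new reading comes with each control period).
- bot.camera(name): name is "scene" or "top"; returns (picture, depth): 420x560x3 uint8, red, green, blue; 420x560 float32, m along the optical axis (not along the pixel's ray), 0 where there is no reading.
- bot.camera_params(name): a dict with "fx", "fy", "cx", "cy" (pixels), "pose" (4x4, takes a point from camera to world coordinates). Camera axes: x right, y up, looking along -z (the intrinsics and any distortion apply to the point x, -y, -z); pixel columns grow to the right and rows downward; lengths in m; the calibration is good to about 2 mm. A picture is of the moment at which its call begins. camera_params takes no time and is no camera call.
- bot.job_done(): hands the job in; it is judged then, once.
Trained networks look in the newest picture that a camera, given by its name, has taken for a name from the list of things; names that differ only in an ending like _2 or _b are one class to them, and where a whole thing is asked for, a point or a joint stands for the part that bears it (a point fixed in the world has none). Each returns a list of dicts, best first, with "score" (0 to 1); they miss things now and then, are a little off and sometimes report something else, mostly with a low value. They report only what shows in the picture. A call takes as long as a camera call.
- bot.trace(target, camera): "pixels" (420x560 bool, what is visible of it) and "uv" ([column, row] in pixels, amid what is visible of it).
The state is a dict: "clock": time; "joint_pos": joint angles; "joint_vel": joint speeds; "tau": joint torques, N m; "eef_pos": TCP position; "tool_rot": TCP orientation; "ft_force": force on the tool from outside, world axes, zero at the start; "ft_torque": the same for the moment, N m; "grip_width": finger opening in m; "grasp_force": force on a finger pad.
Only numpy, scipy, OpenCV 4.12 (cv2) and the standard library are available. Lean on these libraries where they do the work, as an engineer would, in place of code of your own. Each camera call takes 0.05 s, during which the arm holds its last target. There are 200 camera calls.

## Working session

There is one attempt and no reset: what is moved stays moved. The work goes in short steps, Python scripts to look and compute and a tool call to move; the robot and the scene stay as the last step left them, time stands still between calls to the robot, and variables do not carry over. Pictures are saved under pics/ and viewed, at most 10 in all, crops included, and the job is handed in when it is done.

Besides the shell and the picture viewer there is one more tool, called by a JSON object that holds its "name" and its "arguments". step_arm: Moves the arm, as the interface text tells. Its arguments: {"type":"object","properties":{"rows":{"type":"array"},"claw":{"type":"number"}},"required":["rows"]}

```bash
mkdir -p pics
cat > h.py <<'E'
from workcell import bot
import numpy as np, cv2
def px2w(cam,u,v,z=None,d=None):
    p=bot.camera_params(cam);T=np.array(p["pose"])
    r=np.array([(u-p["cx"])/p["fx"],-(v-p["cy"])/p["fy"],-1.0])
    R=T[:3,:3]@r;o=T[:3,3]
    return o+R*(d if d is not None else (z-o[2])/R[2])
E
python3 - <<'E'
from h import *
ims=[]
for c in("scene","top"):
    im,d=bot.camera(c);cv2.imwrite(f"pics/{c}0.png",im[:,:,::-1])
    p=bot.camera_params(c);print(c,p["fx"],p["cx"],p["cy"],np.round(p["pose"],3).tolist(),[k for k in p])
    for t in("knob_grip","lock_ring","gauge","needle_tip","set_hand_tip","gauge_center"):
        for r in bot.trace(t,c)[:2]:
            u,v=r["uv"];dd=d[int(v),int(u)];print(t,round(r["score"],2),u,v,r["pixels"].sum(),np.round(px2w(c,u,v,d=dd),4))
print(bot.get_obs())
E
```

```text
scene 417.1924224111368 275.43383208088113 211.2924132501612 [[0.313, -0.666, 0.677, 1.303], [0.95, 0.222, -0.22, -0.305], [-0.003, 0.712, 0.702, 0.997], [0.0, 0.0, 0.0, 1.0]] ['fx', 'fy', 'cx', 'cy', 'pose']
knob_grip 0.59 275.7 215.4 182 [ 0.5465 -0.0582  0.1966]
lock_ring 0.57 276.4 228.0 189 [ 0.552  -0.0581  0.1523]
gauge 0.71 430.2 242.3 644 [0.6478 0.4074 0.0281]
gauge 0.64 303.7 219.2 565 [0.5053 0.0428 0.109 ]
set_hand_tip 0.17 307.6 220.3 583 [0.5133 0.0521 0.1092]
gauge_center 0.92 304.6 218.9 615 [0.4981 0.0488 0.1014]
top 506.575342683591 285.6736071322157 208.40334339832353 [[0.016, 0.994, -0.108, 0.329], [-1.0, 0.015, -0.006, -0.042], [-0.004, 0.109, 0.994, 1.564], [0.0, 0.0, 0.0, 1.0]] ['fx', 'fy', 'cx', 'cy', 'pose']
knob_grip 0.71 288.5 188.9 174 [ 0.5321 -0.041   0.1928]
lock_ring 0.63 293.7 197.6 63 [ 0.5097 -0.0557  0.1819]
gauge 0.85 257.9 201.7 580 [0.5061 0.0472 0.1062]
set_hand_tip 0.17 400.5 187.2 578 [ 0.5599 -0.3737  0.0731]
gauge_center 0.6 258.9 199.7 610 [0.5119 0.0444 0.1067]
{'clock': 0.7, 'joint_pos': array([ 1.17398958e+00,  2.40530620e-01,  5.02100500e-03,  1.33523235e+00,
       -8.84835466e-06,  1.57078694e+00]), 'joint_vel': array([-5.59774097e-04,  1.96198523e-04, -9.93127791e-05,  4.42882517e-04,
        1.17759064e-03,  2.89933005e-04]), 'tau': array([ 4.96054563e-04, -3.72077143e+01,  2.52641737e+01,  9.60327525e-04,
        7.39848997e-05, -5.67950508e-06]), 'eef_pos': array([0.1932369 , 0.46114297, 0.30394919]), 'tool_rot': array([1.97099677e-01, 9.80383454e-01, 2.57745968e-05, 9.69477528e-06]), 'ft_force': array([-0.44059859, -0.4062272 ,  0.136476  ]), 'ft_torque': array([-0.02944448, -0.06183264,  0.02592442]), 'grasp_force': 0.0, 'grip_width': 0.08546673519807989}
```

Run:
```python
import cv2,numpy as np
t=cv2.imread("pics/top0.png");s=cv2.imread("pics/scene0.png")
a=cv2.resize(t[150:250,210:310],(400,400),interpolation=cv2.INTER_CUBIC)
b=cv2.resize(s[170:270,240:340],(400,400),interpolation=cv2.INTER_CUBIC)
cv2.imwrite("pics/c0.png",np.hstack([a,b]))
```

```text
(no output)
```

View pics/c0.png

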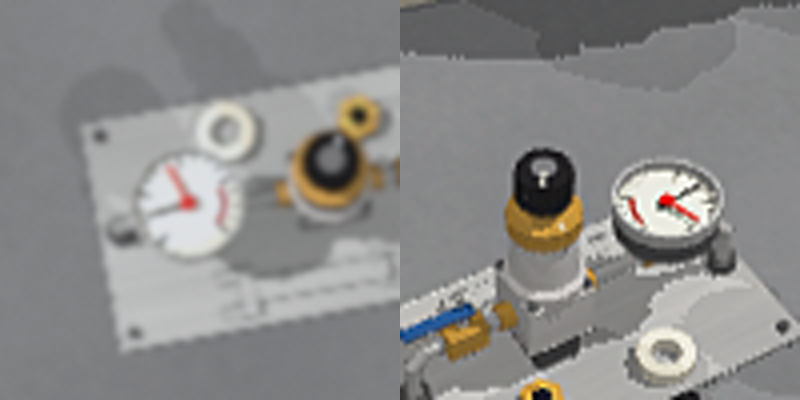

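View pics/top0.png

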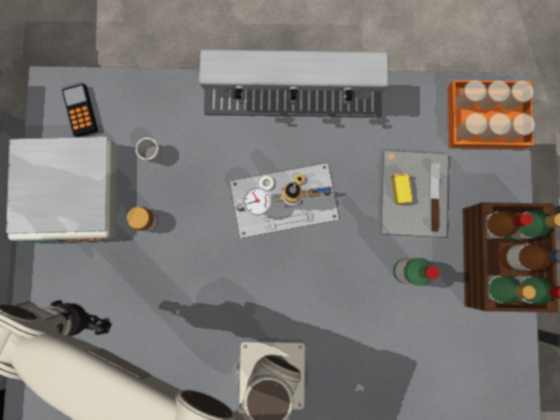

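```bash
cat >> h.py <<'E'
def seg(im,cond,u0,v0,r):
    m=np.zeros(im.shape[:2],np.uint8);m[v0-r:v0+r+1,u0-r:u0+r+1]=1
    return m.astype(bool)&cond(im.astype(int))
E
python3 - <<'E'
from h import *
for c,k,g in(("top",(293,190),(257,201)),("scene",(276,211),(307,220))):
    im=cv2.imread(f"pics/{c}0.png")[:,:,::-1]
    m=seg(im,lambda i:(i.max(2)<75),k[0],k[1],14)
    n,l,s,ce=cv2.connectedComponentsWithStats(m.astype(np.uint8));print(c,s[1:].tolist(),ce[1:].round(2).tolist())
    w=seg(im,lambda i:(i[:,:,0]>150)&(abs(i[:,:,0]-i[:,:,2])<40),g[0],g[1],16)
    n,l,s,ce2=cv2.connectedComponentsWithStats(w.astype(np.uint8));i=s[1:,4].argmax()+1
    cnt=max(cv2.findContours((l==i).astype(np.uint8),cv2.RETR_EXTERNAL,cv2.CHAIN_APPROX_NONE)[0],key=len)
    e=cv2.fitEllipse(cv2.convexHull(cnt));print("dial",s[i],e,px2w(c,*e[0],z=.106).round(4))
    r=seg(im,lambda i:(i[:,:,0]>i[:,:,1]+50)&(i[:,:,0]-i[:,:,2]>50)&(i[:,:,1]-i[:,:,2]<40),g[0],g[1],14)
    n,l,s,ce=cv2.connectedComponentsWithStats(r.astype(np.uint8),connectivity=8);print("red",s[1:].tolist(),ce[1:].round(1).tolist())
E
python3 - <<'E'
from h import *
im=cv2.imread("pics/top0.png");print(im[180:206,280:306].max(2))
print(px2w("top",293,190,z=.196),px2w("scene",275.5,208.5,z=.196))
E
```

```text
top [[298, 178, 3, 2, 5], [286, 184, 14, 14, 103]] [[299.2, 178.4], [292.49, 190.85]]
dial [241 185  33  33 900] ((256.3133544921875, 191.88394165039062), (32.473060607910156, 77.79998016357422), 8.005067825317383) [0.5348 0.0525 0.106 ]
red [[252, 192, 7, 11, 25]] [[255.4, 198.0]]
scene [[268, 207, 16, 18, 181]] [[275.54, 215.88]]
dial [293 209  28  20 314] ((306.4637145996094, 218.88015747070312), (19.88817596435547, 27.641185760498047), 93.81594848632812) [0.5039 0.0523 0.106 ]
red [[305, 218, 10, 7, 21], [297, 220, 4, 6, 12]] [[308.6, 221.0], [298.2, 222.5]]
[[170 171 170 170 170 169 169 170 170 169 170 173 175 174 184 200 199 169
  125  93  98 137 171 173 148 124]
 [170 170 169 169 169 169 170 170 169 167 164 163 160 159 165 183 194 191
  170 149 149 170 177 167 142 121]
 [169 169 170 170 170 170 168 166 159 150 141 135 125 123 128 144 169 189
  193 183 178 175 164 146 127 120]
 [170 169 169 170 170 168 166 159 138 114  95  84  76  86 101 109 131 164
  181 182 169 150 133 123 122 131]
 [169 168 168 169 169 168 160 144 110  74  50  40  48  86 117 101  91 115
  140 147 138 127 127
[... 1679 characters left out ...]
144 157 175 183 186 186 185 180 170 152 132
  119 119 119 108 108 122 132 134]
 [123 122 121 132 157 168 160 141 134 139 143 145 148 143 139 134 128 124
  124 122 111  93  99 121 131 133]
 [126 125 122 128 147 162 167 159 148 137 131 126 126 121 117 118 122 128
  130 121 103  91 103 121 130 133]
 [129 129 129 131 134 138 147 158 162 160 156 151 147 144 141 139 135 133
  127 116 103  98 110 124 131 132]
 [129 129 128 128 121 114 120 137 152 159 161 160 159 159 155 147 135 126
  116 110 107 110 119 128 132 134]
 [129 130 129 126 115 106 108 119 128 130 134 138 141 141 140 130 122 119
  117 117 120 124 129 131 133 132]]
[ 0.52874662 -0.05337253  0.196     ] [ 0.52039533 -0.05012082  0.196     ]
```

Run:
```python
from h import *
a=px2w("top",292.6,190.6,z=.181);b=px2w("scene",275.54,215.6,z=.181);print(a,b)
im=cv2.imread("pics/top0.png")
# dial by hough-like: project circle r=.04 at z=.114, maximise? use bounding of white component
print(px2w("top",257.3,200.8,z=.106),px2w("scene",240+667/4-.5,170+202/4-.5,z=.109))
for c,g in(("top",(257,201)),("scene",(307,220))):
    print(c);im=cv2.imread(f"pics/{c}0.png")[:,:,::-1].astype(int);s=im[g[1]-15:g[1]+16,g[0]-17:g[0]+17];print(np.array2string(s[:,:,1],max_line_width=300))
```

```text
[ 0.52925304 -0.05241348  0.181     ] [ 0.53242498 -0.05401576  0.181     ]
[0.50870918 0.04903249 0.106     ] [0.60423951 0.32995783 0.109     ]
top
[[170 170 171 ... 204 171 134]
 [172 172 171 ... 180 144 121]
 [173 173 171 ... 147 124 122]
 ...
 [190 190 189 ... 128 130 132]
 [190 189 189 ... 124 125 129]
 [190 190 190 ... 119 121 125]]
scene
[[134 134 134 ... 136 137 138]
 [134 135 136 ... 135 137 136]
 [135 136 137 ... 135 136 136]
 ...
 [178 190 189 ... 120 102  83]
 [125 160 115 ... 120  89  78]
 [122 118 110 ... 103  76  76]]
```

```bash
cat >> h.py <<'E'
def proj(cam,P):
    p=bot.camera_params(cam);T=np.linalg.inv(np.array(p["pose"]));q=P@T[:3,:3].T+T[:3,3]
    return np.stack([p["cx"]+p["fx"]*q[...,0]/-q[...,2],p["cy"]-p["fy"]*q[...,1]/-q[...,2]],-1)
def rect(cam,im,c,z,half=.045,n=300):
    # row 0 = +x, col 0 = +y
    g=np.linspace(half,-half,n);X,Y=np.meshgrid(c[0]+g,c[1]+g,indexing="ij")
    uv=proj(cam,np.stack([X,Y,np.full_like(X,z)],-1)).astype(np.float32)
    return cv2.remap(im,uv[...,0],uv[...,1],cv2.INTER_CUBIC)
def hands(cam,im,c,zn=.107,zr=.110,r0=.010,r1=.027):
    th=np.radians(np.arange(0,360,1.));r=np.linspace(r0,r1,30);out=[]
    for z,kind in((zn,"n"),(zr,"r")):
        P=np.stack([c[0]+np.outer(np.cos(th),r),c[1]+np.outer(np.sin(th),r),np.full((360,30),z)],-1)
        uv=proj(cam,P).astype(np.float32);s=cv2.remap(im,uv[...,0],uv[...,1],cv2.INTER_CUBIC).astype(float)
        v=(255-s.max(2)) if kind=="n" else s[...,0]-s[...,1:].max(2)
        v=v.mean(1);v=np.convolve(np.r_[v[-4:],v,v[:4]],np.ones(9)/9,"valid");k=int(v.argmax())
        i=np.arange(k-20,k+21);w=np.clip(v[i%360]-np.median(v)-.3*(v[k]-np.median(v)),0,None)
        out.append((round(float((i*w).sum()/w.sum()),1),round(float(v[k]-np.median(v)),1)))
    return out
E
python3 - <<'E'
from h import *
print("hub scene",px2w("scene",306.2,220,z=.111),"top",px2w("top",257.0,200.4,z=.111))
t=cv2.imread("pics/top0.png")[:,:,::-1].copy();s=cv2.imread("pics/scene0.png")[:,:,::-1].copy()
ct=px2w("top",257.0,200.4,z=.111)[:2];cs=px2w("scene",306.2,220,z=.111)[:2]
print(hands("top",t,ct),hands("scene",s,cs))
cv2.imwrite("pics/r0.png",np.hstack([rect("top",t,ct,.109),rect("scene",s,cs,.109)])[:,:,::-1])
E
```

```text
hub scene [0.51244888 0.04789764 0.111     ] top [0.50924394 0.04961208 0.111     ]
[(105.1, 60.2), (30.8, 63.1)] [(113.5, 128.2), (35.9, 144.6)]
```

View pics/r0.png

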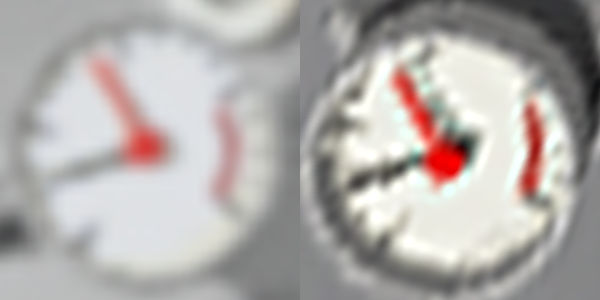

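{"name": "step_arm", "arguments": {"rows": [[[-45, -30, 0], 0], [[-95, -64, 0], 0], [[-146, -98, 0], 0], [[-197, -132, 0], 0], [[-248, -167, 0], 0], [[-299, -201, 0], 0], [[-350, -236, 0], 0], [[-400, -270, 0], 0], [[-450, -303, 0], 0], [[-490, -330, 0], 0], [[-510, -344, 0], 0], [[-510, -344, 0], 0]], "claw": -1}}

```text
clock: 2.2
eef_pos: [0.5312, -0.0548, 0.3034]
tool_rot: [0.199, 0.98, -0.0, -0.0]
ft_force: [-0.5, 0.1, -1.0]
grip_width: 0.0856
grasp_force: 0.0
```

Run:
```python
from h import *
im=[bot.camera(c)[0] for c in("scene","top")]
a=cv2.resize(im[0][130:270,200:350],(430,400));b=cv2.resize(im[1][130:270,200:330],(370,400))
cv2.imwrite("pics/p1.png",np.hstack([a,b])[:,:,::-1]);o=bot.get_obs();print(o["joint_pos"],o["eef_pos"])
```

```text
[-9.97539956e-02  3.06825166e-01  9.36495779e-02  1.35859122e+00
  4.19268599e-04  2.97272235e-01] [ 0.53026379 -0.05297479  0.30367423]
```

View pics/p1.png

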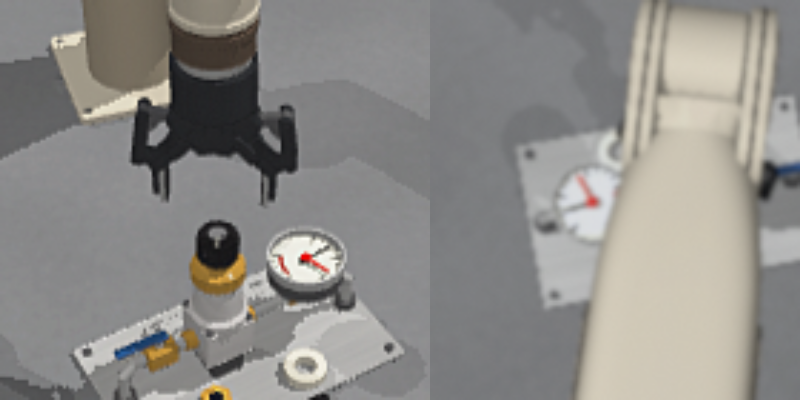

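{"name": "step_arm", "arguments": {"rows": [[[0, 0, 25], 0], [[0, 0, 50], 0], [[0, 0, 72], 0], [[0, 0, 72], 0]]}}

```text
clock: 2.8
eef_pos: [0.5289, -0.0518, 0.2305]
tool_rot: [0.196, 0.981, -0.0, -0.002]
ft_force: [0.3, -0.7, -0.3]
grip_width: 0.0854
grasp_force: 0.0
```

{"name": "step_arm", "arguments": {"rows": [[[0, 0, 0], 0], [[0, 0, 0], 0], [[0, 0, 0], 0], [[0, 0, 0], 0], [[0, 0, 0], 0], [[0, 0, 0], 0]], "claw": 1}}

```text
clock: 3.55
eef_pos: [0.5316, -0.0522, 0.2336]
tool_rot: [0.197, 0.98, 0.001, 0.001]
ft_force: [0.3, 4.7, 5.0]
grip_width: 0.039
grasp_force: 60.1
```

Gripped (39 mm, little side force). Turn most of the way first: 45°.

{"name": "step_arm", "arguments": {"rows": [[[0, 0, 0], 9], [[0, 0, 0], 18], [[0, 0, 0], 27], [[0, 0, 0], 36], [[0, 0, 0], 45], [[0, 0, 0], 45]]}}

```text
clock: 4.3
eef_pos: [0.5314, -0.0524, 0.2336]
tool_rot: [0.558, 0.83, 0.002, 0.001]
ft_force: [-1.0, 4.0, 5.7]
grip_width: 0.0385
grasp_force: 60.4
```

Run:
```python
from h import *
t=bot.camera("top")[0];s=bot.camera("scene")[0]
ct=(.5092,.0496);cs=(.5124,.0479)
print(hands("top",t,ct),hands("scene",s,cs));o=bot.get_obs();print(o["joint_pos"][5],o["eef_pos"],o["ft_force"],o["ft_torque"],o["grip_width"])
cv2.imwrite("pics/r1.png",np.hstack([rect("top",t,ct,.109),rect("scene",s,cs,.109)])[:,:,::-1])
```

```text
[(53.2, 57.3), (31.8, 64.9)] [(59.8, 119.6), (37.5, 151.0)]
1.083347501942178 [ 0.53140202 -0.05239487  0.23361065] [-0.9717661   3.76488142  6.00707408] [ 0.71624396  0.19236565 -0.43088783] 0.03905230708147627
```

View pics/r1.png

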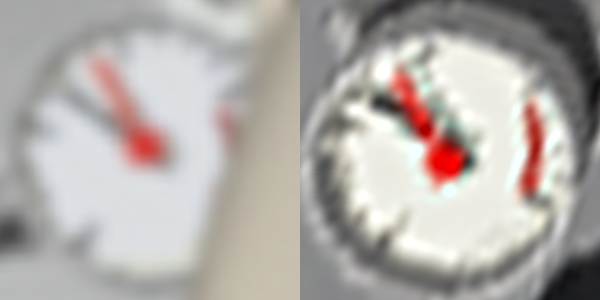

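{"name": "step_arm", "arguments": {"rows": [[[0, 0, 0], 8], [[0, 0, 0], 17], [[0, 0, 0], 17]]}}

```text
clock: 4.78
eef_pos: [0.5313, -0.0524, 0.2336]
tool_rot: [0.674, 0.738, 0.002, 0.0]
ft_force: [-0.2, 4.2, 6.2]
grip_width: 0.0386
grasp_force: 60.4
```

Run:
```python
from h import *
t=bot.camera("top")[0];s=bot.camera("scene")[0]
ct=(.5092,.0496);cs=(.5124,.0479)
print(hands("top",t,ct),hands("scene",s,cs));o=bot.get_obs();print(o["joint_pos"][5],o["eef_pos"],o["ft_force"],o["ft_torque"],o["grip_width"])
cv2.imwrite("pics/r2.png",np.hstack([rect("top",t,ct,.109),rect("scene",s,cs,.109)])[:,:,::-1])
```

```text
[(32.7, 46.8), (30.5, 61.8)] [(30.1, 98.0), (35.5, 158.5)]
1.3800878162366272 [ 0.53133162 -0.05244423  0.23362607] [-1.31463044  4.21003078  5.8138752 ] [ 0.77935656  0.19717628 -0.34475412] 0.038896021846617834
```

View pics/r2.png

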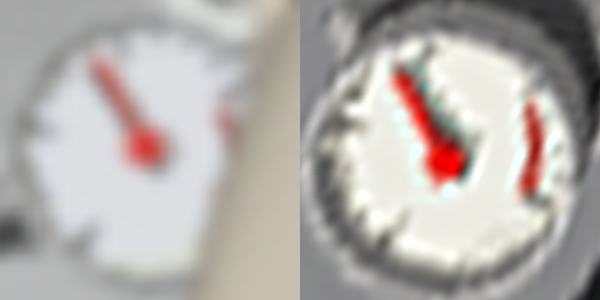

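{"name": "step_arm", "arguments": {"rows": [[[0, 0, 0], 1.5], [[0, 0, 0], 1.5]]}}

```text
clock: 5.12
eef_pos: [0.5313, -0.0524, 0.2336]
tool_rot: [0.683, 0.73, 0.002, 0.0]
ft_force: [-1.1, 3.6, 5.2]
grip_width: 0.0388
grasp_force: 60.4
```

{"name": "step_arm", "arguments": {"rows": [[[0, 0, 0], 0], [[0, 0, 0], 0], [[0, 0, 0], 0], [[0, 0, 0], 0], [[0, 0, -36], 0], [[0, 0, -72], 0], [[0, 0, -72], 0]], "claw": -1}}

```text
clock: 6.0
eef_pos: [0.5322, -0.0535, 0.3071]
tool_rot: [0.684, 0.73, 0.002, 0.003]
ft_force: [0.1, 0.1, -0.3]
grip_width: 0.0854
grasp_force: 0.0
```

Run:
```python
from h import *
t=bot.camera("top")[0];s=bot.camera("scene")[0]
ct=(.5092,.0496);cs=(.5124,.0479)
print(hands("top",t,ct),hands("scene",s,cs));o=bot.get_obs();print(o)
b=seg(s,lambda i:(i[:,:,0]>i[:,:,2]+50)&(i[:,:,0]-i[:,:,1]<90),275,225,16)
n,l,st,ce=cv2.connectedComponentsWithStats(b.astype(np.uint8));print(st[1:].tolist())
cv2.imwrite("pics/r3.png",np.hstack([rect("top",t,ct,.109),rect("scene",s,cs,.109)])[:,:,::-1])
```

```text
[(31.2, 42.4), (30.5, 60.8)] [(30.5, 102.0), (35.5, 160.9)]
{'clock': 6.1, 'joint_pos': array([-1.00045400e-01,  3.06742741e-01,  9.38838933e-02,  1.35761838e+00,
       -3.77830041e-05,  1.40514312e+00]), 'joint_vel': array([-0.00017227,  0.0172194 , -0.03232754,  0.00085514,  0.00102405,
       -0.00167528]), 'tau': array([-5.86402148e-04, -4.16795218e+01,  2.63248819e+01, -5.26511736e-03,
       -7.03854930e-04,  6.45236423e-05]), 'eef_pos': array([ 0.53064935, -0.05327563,  0.30380805]), 'tool_rot': array([6.83534647e-01, 7.29918051e-01, 8.18693927e-05, 1.38237861e-04]), 'ft_force': array([-0.15944022,  0.41159425, -0.86466159]), 'ft_torque': array([ 0.03684192,  0.01818354, -0.01682578]), 'grasp_force': 0.0, 'grip_width': 0.0854102464702288}
[[266, 219, 20, 14, 177], [287, 237, 2, 5, 7]]
```

View pics/r3.png

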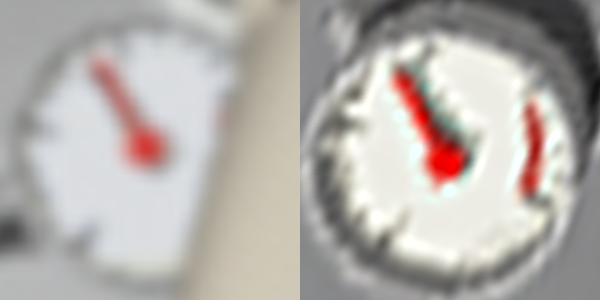

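{"name": "step_arm", "arguments": {"rows": [[[0, 0, 0], -10], [[0, 0, 0], -20], [[0, 0, 0], -30], [[0, 0, 0], -40], [[0, 0, 0], -50], [[0, 0, 0], -60], [[0, 0, 0], -70], [[0, 0, 0], -80], [[0, 0, 0], -90], [[0, 0, 0], -90]]}}

```text
clock: 7.35
eef_pos: [0.53, -0.0532, 0.3023]
tool_rot: [-0.032, 0.999, 0.0, -0.002]
ft_force: [-0.6, 0.5, 0.0]
grip_width: 0.0856
grasp_force: 0.0
```

{"name": "step_arm", "arguments": {"rows": [[[0, 0, 0], -10], [[0, 0, 0], -20], [[0, 0, 0], -30], [[0, 0, 0], -40], [[0, 0, 0], -50], [[0, 0, 0], -60], [[0, 0, 0], -70], [[0, 0, 0], -80], [[0, 0, 0], -90], [[0, 0, 0], -90]]}}

```text
clock: 8.6
eef_pos: [0.5303, -0.0532, 0.3031]
tool_rot: [0.728, -0.685, -0.001, 0.001]
ft_force: [0.7, 0.1, 0.1]
grip_width: 0.0858
grasp_force: 0.0
```

{"name": "step_arm", "arguments": {"rows": [[[0, 0, 30], 0], [[0, 0, 60], 0], [[0, 0, 85], 0], [[0, 0, 95], 0], [[0, 0, 101], 0], [[0, 0, 101], 0], [[0, 0, 101], 0]]}}

```text
clock: 9.48
eef_pos: [0.5313, -0.0533, 0.2039]
tool_rot: [0.73, -0.684, 0.001, -0.001]
ft_force: [0.4, 0.3, 0.3]
grip_width: 0.0851
grasp_force: 0.0
```

Run:
```python
from h import *
o=bot.get_obs();print(o["joint_pos"],o["eef_pos"],o["tool_rot"],o["ft_force"],o["ft_torque"])
```

```text
[-9.99361602e-02  3.69368294e-01 -8.49286831e-02  1.11464378e+00
  4.60951548e-06 -1.73594019e+00] [ 0.53125809 -0.05326828  0.20386047] [ 7.29780989e-01 -6.83680369e-01  7.35585577e-04 -5.65421485e-04] [0.43808435 0.25315643 0.25713966] [-0.01537589  0.02785767  0.03445735]
```

{"name": "step_arm", "arguments": {"rows": [[[0, 0, 0], 0], [[0, 0, 0], 0], [[0, 0, 0], 0], [[0, 0, 0], 0], [[0, 0, 0], 0], [[0, 0, 0], 0]], "claw": 1}}

```text
clock: 10.22
eef_pos: [0.5314, -0.0532, 0.204]
tool_rot: [0.73, -0.684, 0.001, -0.001]
ft_force: [-0.2, 0.6, 5.6]
grip_width: 0.0524
grasp_force: 62.5
```

```bash
cat > st.py <<'E'
from h import *
o=bot.get_obs()
for k in("clock","joint_pos","eef_pos","ft_force","ft_torque","tau","grip_width"):print(k,np.round(o[k],4))
q=o["tool_rot"];print("heading",np.degrees(2*np.arctan2(q[0],q[1])))
E
python3 st.py
```

```text
clock 10.225
joint_pos [-9.9900e-02  3.6910e-01 -8.5000e-02  1.1141e+00  2.0000e-04 -1.7363e+00]
eef_pos [ 0.5314 -0.0532  0.204 ]
ft_force [-0.2481  0.5632  5.5632]
ft_torque [ 0.065  -0.1897 -0.0854]
tau [ -0.183  -38.444   21.3445   0.1369  -0.1534  -0.0411]
grip_width 0.0524
heading 266.2380824195026
```

Good grip. Turn in small pieces, reading torque.

{"name": "step_arm", "arguments": {"rows": [[[0, 0, 0.1], 5], [[0, 0, 0.3], 10], [[0, 0, 0.4], 14], [[0, 0, 0.4], 14]]}}

```text
clock: 10.72
eef_pos: [0.5312, -0.0532, 0.2036]
tool_rot: [-0.641, 0.768, -0.001, 0.001]
ft_force: [-0.7, 0.9, 7.0]
grip_width: 0.0522
grasp_force: 62.8
```

```bash
python3 st.py
```

```text
clock 10.725
joint_pos [-9.9900e-02  3.6930e-01 -8.5700e-02  1.1137e+00  2.0000e-04 -1.4913e+00]
eef_pos [ 0.5312 -0.0532  0.2036]
ft_force [-0.6947  0.8819  6.9891]
ft_torque [ 0.1201  0.0461 -0.101 ]
tau [ -0.0874 -38.0794  21.5318  -0.1831  -0.1428  -0.0925]
grip_width 0.0522
heading -79.72258982316164
```

{"name": "step_arm", "arguments": {"rows": [[[0, 0, 0.2], 7], [[0, 0, 0.4], 14], [[0, 0, 0.4], 14]]}}

```text
clock: 11.1
eef_pos: [0.5309, -0.0531, 0.2033]
tool_rot: [-0.542, 0.84, -0.0, 0.001]
ft_force: [-2.1, 1.2, 6.5]
grip_width: 0.0521
grasp_force: 62.9
```

```bash
python3 st.py
```

```text
clock 11.1
joint_pos [-9.9900e-02  3.6940e-01 -8.6500e-02  1.1133e+00  2.0000e-04 -1.2466e+00]
eef_pos [ 0.5309 -0.0531  0.2033]
ft_force [-2.1461  1.1783  6.4672]
ft_torque [ 0.1449  0.1538 -0.236 ]
tau [-2.24500e-01 -3.77193e+01  2.17100e+01 -5.02400e-01 -1.60700e-01
 -1.59000e-02]
grip_width 0.0521
heading -65.70432757950115
```

{"name": "step_arm", "arguments": {"rows": [[[0, 0, 0.1], 3], [[0, 0, 0.2], 6], [[0, 0, 0.2], 6]]}}

```text
clock: 11.48
eef_pos: [0.5308, -0.0531, 0.2031]
tool_rot: [-0.498, 0.867, -0.0, 0.001]
ft_force: [-2.1, 1.1, 7.1]
grip_width: 0.0521
grasp_force: 63.0
```

```bash
python3 st.py
python3 - <<'E'
from h import *
for i in range(3):
    bot.camera("top");o=bot.get_obs();print(o["ft_torque"].round(3),o["tau"][[0,3,4,5]].round(3),o["ft_force"].round(2))
E
```

```text
clock 11.475
joint_pos [-9.9800e-02  3.6950e-01 -8.6900e-02  1.1131e+00  3.0000e-04 -1.1423e+00]
eef_pos [ 0.5308 -0.0531  0.2031]
ft_force [-2.1408  1.0692  7.0529]
ft_torque [ 0.1011  0.2226 -0.2266]
tau [ -0.3114 -37.5092  21.7642  -0.6569  -0.1835  -0.1181]
grip_width 0.0521
heading -59.731441151015595
[ 0.181  0.266 -0.14 ] [-0.32  -0.656 -0.186 -0.172] [-1.75  1.39  7.81]
[ 0.117  0.211 -0.203] [-0.327 -0.656 -0.188 -0.182] [-1.87  0.72  8.72]
[ 0.134  0.279 -0.173] [-0.328 -0.656 -0.189 -0.184] [-1.43  1.96  7.61]
```

{"name": "step_arm", "arguments": {"rows": [[[0, 0, 0.1], 4], [[0, 0, 0.2], 8], [[0, 0, 0.2], 8], [[0, 0, 0.2], 8], [[0, 0, 0.2], 8]]}}

```text
clock: 12.25
eef_pos: [0.5307, -0.053, 0.2029]
tool_rot: [-0.436, 0.9, -0.0, 0.001]
ft_force: [-3.5, 1.4, 7.4]
grip_width: 0.0523
grasp_force: 63.0
```

```bash
cat > tq.py <<'E'
from h import *
F=[]
for i in range(4):
    bot.camera("top");o=bot.get_obs();F.append(np.r_[o["ft_torque"],o["ft_force"],o["tau"][[0,3,4,5]]])
print(np.mean(F,0).round(3),F[-1][-1].round(3),o["joint_pos"][5],o["eef_pos"].round(4),o["clock"])
E
python3 tq.py
```

```text
[ 0.174  0.296 -0.193 -2.674  1.655  7.698 -0.484 -0.803 -0.234 -0.184] -0.184 -1.0029359774299933 [ 0.5307 -0.053   0.2029] 12.45
```

{"name": "step_arm", "arguments": {"rows": [[[0, 0, 0.2], 7], [[0, 0, 0.4], 14], [[0, 0, 0.5], 20], [[0, 0, 0.5], 20], [[0, 0, 0.5], 20], [[0, 0, 0.5], 20]]}}

```text
clock: 13.2
eef_pos: [0.5304, -0.0527, 0.2023]
tool_rot: [-0.274, 0.962, 0.0, 0.0]
ft_force: [-3.1, 3.0, 8.3]
grip_width: 0.0524
grasp_force: 63.1
```

```bash
python3 tq.py
```

```text
[ 0.274  0.467 -0.179 -3.281  2.574  8.219 -0.989 -1.119 -0.408 -0.183] -0.183 -0.6538699520567505 [ 0.5304 -0.0527  0.2023] 13.4
```

{"name": "step_arm", "arguments": {"rows": [[[0, 0, 0.2], 7], [[0, 0, 0.4], 14], [[0, 0, 0.5], 20], [[0, 0, 0.5], 20], [[0, 0, 0.5], 20], [[0, 0, 0.5], 20]]}}

```text
clock: 14.15
eef_pos: [0.5302, -0.0524, 0.2019]
tool_rot: [-0.102, 0.995, 0.001, 0.0]
ft_force: [-3.8, 4.2, 9.8]
grip_width: 0.0522
grasp_force: 63.1
```

```bash
python3 tq.py
```

```text
[ 0.436  0.616 -0.324 -3.635  3.995  9.348 -1.595 -1.396 -0.663 -0.318] -0.318 -0.30447391478698593 [ 0.5302 -0.0524  0.2019] 14.35
```

{"name": "step_arm", "arguments": {"rows": [[[0, 0, 0.1], 5], [[0, 0, 0.2], 10], [[0, 0, 0.2], 10], [[0, 0, 0.2], 10], [[0, 0, 0.2], 10]]}}

```text
clock: 14.98
eef_pos: [0.5302, -0.0522, 0.2017]
tool_rot: [-0.015, 1.0, 0.001, -0.0]
ft_force: [-2.6, 5.2, 8.8]
grip_width: 0.052
grasp_force: 63.2
```

```bash
python3 tq.py
```

```text
[ 0.512  0.687 -0.366 -3.351  4.633  9.204 -1.931 -1.462 -0.815 -0.388] -0.388 -0.1297483788512235 [ 0.5302 -0.0522  0.2017] 15.175
```

{"name": "step_arm", "arguments": {"rows": [[[0, 0, 0.1], 5], [[0, 0, 0.2], 10], [[0, 0, 0.2], 10], [[0, 0, 0.2], 10], [[0, 0, 0.2], 10]]}}

```text
clock: 15.8
eef_pos: [0.5302, -0.052, 0.2015]
tool_rot: [0.072, 0.997, 0.001, -0.0]
ft_force: [-3.5, 5.0, 9.9]
grip_width: 0.0525
grasp_force: 63.2
```

```bash
python3 tq.py
```

```text
[ 0.656  0.742 -0.555 -3.301  5.461  9.668 -2.224 -1.508 -0.99  -0.533] -0.533 0.04522525927541352 [ 0.5302 -0.052   0.2015] 16.0
```

{"name": "step_arm", "arguments": {"rows": [[[0, 0, 0], 1.5], [[0, 0, 0], 1.5], [[0, 0, 0], 1.5], [[0, 0, 0], 1.5]]}}

```text
clock: 16.5
eef_pos: [0.5302, -0.0519, 0.2015]
tool_rot: [0.084, 0.996, 0.001, -0.0]
ft_force: [-2.5, 4.7, 9.7]
grip_width: 0.0521
grasp_force: 63.1
```

```bash
python3 tq.py
```

```text
[ 0.545  0.723  0.16  -3.032  5.161  9.4   -2.661 -1.465 -0.885  0.155] 0.155 0.06956618487124736 [ 0.5302 -0.0519  0.2015] 16.7
```

```bash
python3 tq.py
python3 - <<'E'
from h import *
t=bot.camera("top")[0];s=bot.camera("scene")[0]
ct=(.5092,.0496);cs=(.5124,.0479)
print(hands("top",t,ct),hands("scene",s,cs))
cv2.imwrite("pics/p4.png",np.hstack([cv2.resize(s[160:250,230:350],(530,400),interpolation=cv2.INTER_CUBIC),cv2.resize(rect("scene",s,cs,.109),(266,400))])[:,:,::-1])
E
```

```text
[ 0.541  0.713  0.178 -3.071  4.943  9.689 -2.662 -1.465 -0.885  0.155] 0.155 0.06954690329051391 [ 0.5302 -0.052   0.2015] 16.9
[(31.8, 44.9), (30.4, 61.1)] [(30.4, 102.7), (35.6, 160.1)]
```

View pics/p4.png

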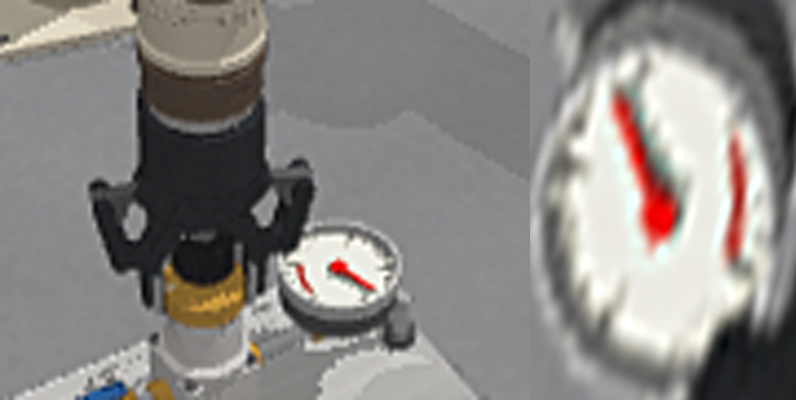

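{"name": "step_arm", "arguments": {"rows": [[[0, 0, 0], 0.3], [[0, 0, 0], 0.6], [[0, 0, 0], 0.9], [[0, 0, 0], 1.2]]}}

```text
clock: 17.5
eef_pos: [0.5302, -0.0519, 0.2014]
tool_rot: [0.094, 0.996, 0.001, -0.0]
ft_force: [-3.3, 5.4, 9.5]
grip_width: 0.0524
grasp_force: 63.1
```

```bash
python3 -c "
from h import *
o=bot.get_obs();print(o['ft_torque'],o['tau'][5],o['joint_pos'][5])"; python3 tq.py
```

```text
[0.49808761 0.72756355 0.57734572] 0.48395801335573196 0.089760685828876
[ 0.555  0.707  0.431 -3.066  4.379  8.999 -2.849 -1.455 -0.842  0.443] 0.429 0.08977293569647264 [ 0.5302 -0.0519  0.2015] 17.7
```

{"name": "step_arm", "arguments": {"rows": [[[0, 0, 0], 0.2], [[0, 0, 0], 0.4], [[0, 0, 0], 0.6]]}}

```text
clock: 18.08
eef_pos: [0.5302, -0.0519, 0.2014]
tool_rot: [0.099, 0.995, 0.001, -0.0]
ft_force: [-3.4, 4.2, 9.8]
grip_width: 0.0522
grasp_force: 63.1
```

```bash
python3 -c "
from h import *
o=bot.get_obs();print(o['ft_torque'],o['tau'][5],o['joint_pos'][5])"; python3 tq.py
```

```text
[0.56158177 0.7513185  0.49819549] 0.5349646881222725 0.09992827525723663
[ 0.528  0.724  0.492 -2.78   4.723  8.988 -2.904 -1.441 -0.842  0.492] 0.486 0.10007576744821842 [ 0.5302 -0.0519  0.2014] 18.275
```

{"name": "step_arm", "arguments": {"rows": [[[0, 0, 0], 0.2], [[0, 0, 0], 0.4], [[0, 0, 0], 0.6]]}}

```text
clock: 18.65
eef_pos: [0.5302, -0.0519, 0.2014]
tool_rot: [0.104, 0.995, 0.001, -0.0]
ft_force: [-2.4, 5.1, 9.7]
grip_width: 0.052
grasp_force: 63.1
```

```bash
python3 -c "
from h import *
o=bot.get_obs();print(o['ft_torque'],o['tau'][5],o['joint_pos'][5])"; python3 tq.py
```

```text
[0.51165825 0.74186712 0.57172927] 0.588444247841835 0.1104134218884145
[ 0.537  0.747  0.521 -3.237  4.831  9.126 -2.962 -1.431 -0.843  0.54 ] 0.529 0.1104543547622925 [ 0.5303 -0.0519  0.2014] 18.85
```

{"name": "step_arm", "arguments": {"rows": [[[0, 0, 0], 0], [[0, 0, 0], 0], [[0, 0, 0], 0], [[0, 0, 0], 0], [[0, 0, 0], 0], [[0, 0, -30], 0], [[0, 0, -60], 0], [[0, 0, -100], 0], [[0, 0, -110], 0], [[0, 0, -110], 0]], "claw": -1}}

```text
clock: 20.1
eef_pos: [0.5309, -0.0533, 0.3106]
tool_rot: [0.106, 0.994, -0.0, 0.001]
ft_force: [-0.5, -0.9, 0.3]
grip_width: 0.0855
grasp_force: 0.0
```

```bash
python3 st.py
python3 - <<'E'
from h import *
t=bot.camera("top")[0];s=bot.camera("scene")[0]
ct=(.5092,.0496);cs=(.5124,.0479)
print(hands("top",t,ct),hands("scene",s,cs))
cv2.imwrite("pics/r5.png",np.hstack([rect("top",t,ct,.109),rect("scene",s,cs,.109)])[:,:,::-1])
E
```

```text
clock 20.1
joint_pos [-0.1     0.304   0.1078  1.3733 -0.      0.1118]
eef_pos [ 0.5309 -0.0533  0.3106]
ft_force [-0.5078 -0.943   0.3203]
ft_torque [-0.0333  0.0149  0.0172]
tau [-7.00000e-04 -4.16318e+01  2.63643e+01  1.20300e-01 -4.00000e-04
  0.00000e+00]
grip_width 0.0855
heading 12.139239492603178
[(31.7, 44.2), (30.4, 60.3)] [(30.5, 102.1), (35.5, 161.3)]
```

View pics/r5.png

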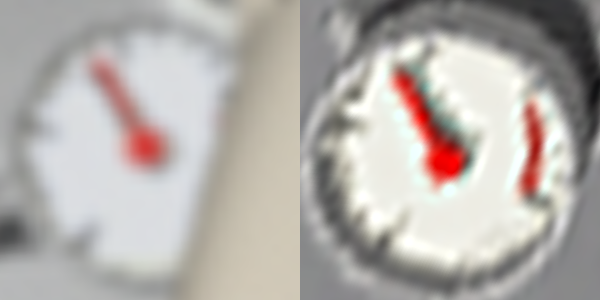

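```bash
python3 -c "
from workcell import bot
print(bot.job_done())"
```

```text
the job is handed in; nothing more can be done
None
```

I set the needle on the red hand and tightened the lock ring to roughly 0.53–0.58 N m. The last pictures showed the needle still under the red hand, and I handed the job in with the gripper open and clear at about 20 s. I haven't seen the judge's result, and the torque is my estimate from noisy wrist and joint readings.

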